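# Slide the thread-box tray past its spring catch

## Task

Push the upper tray of the thread box along to the other end of the box, past its spring catch. Press the catch bar fully down with the fingertips and keep it fully down while you push the tray along by its ear, until the ear has gone right past the stop block and the tray is fully home; then let go, so that the catch springs up behind it. Do not force the tray past the stop, pick nothing up, and leave the spool, the thread cone and the tape case where they stand.

Things in the scene. Friction and masses are not known exactly. Their poses are not given: they have to be found in the camera images.
- thread_box: White plastic thread box, 150 x 230 x 55 mm high (x, y, z), fixed to the table, turned by up to 0.35 rad. Origin: centre of its underside, on the table. Rows of spools inside. Half its top is covered by a shallow white tray (140 x 130 mm, walls up to 83 mm above the table) that slides along the box's +y. The catch bar runs along the box's +x side (away from the robot).
- tray (a joint): Slide of the tray along the box's +y, m: 0 at the -y end, 0.080 fully home (end stop). Starts at 0 to 0.035. Its ear is at box y = joint - 0.040. At 0.045 the ear meets the stop block and is blocked unless the catch is pressed; from 0.069 on it is past. About 2 N of friction; it stays where it is left.
- catch (a joint): Travel of the spring catch bar, m: 0 up, 0.010 fully down (hard end). Spring 2 N at the top, 6 N at the bottom; springs up when let go. Below 0.0045 its stop block stands in the ear's way. It goes straight down and stays level wherever it is pressed.
- bar_top (a point): On the bar's top face, in the fingertip lane, at box x = 108, y = -55 mm; 54 mm above the table when up, 44 mm when down. The flat aluminium bar is 50 mm wide (box x 78 to 128 mm), 170 mm long (box y -112.5 to +57.5 mm), 8 mm thick, with thumb ribs at its -y end. The lane from box x = 90 to 128 mm is free along the whole bar.
- stop_top (a point): Centre of the top of the dark steel stop block on the catch bar, 12 x 10 x 8 mm high above the bar (box x = 78 to 90 mm, y = 12 to 22 mm); moves down with the bar.
- ear_push (a point): Centre of the ear's pushing face (looking to the box's -y), at box x = 108 mm, 70 mm above the table; push it to the box's +y. The ear is a plain white tab at the middle of the tray's +x wall, 14 mm thick along y, 25 mm high (57.5 to 82.5 mm above the table), sticking out over the bar to box x = 124 mm, 3.5 mm above the raised bar.
- spool: Loose upright thread spool, 34 mm diameter, 45 mm high, origin at the centre of its underside. Leave alone.
- cone: Loose upright cream thread cone, 68 mm diameter, 100 mm high, origin at the centre of its underside. Leave alone.
- tape_case: Loose grey tape-measure case, 56 x 56 x 26 mm, origin at the centre of its underside. Leave alone.

How it is judged (in metres and radians):
On the way, in this order (a step that is already met when the one before it is completed fails the run):
1. the catch bar is pressed down by the fingers before the tray has reached the block (value of joint catch above 0.0065 m and contact force between the fingers and catch above 1 N and value of joint tray below 0.05 m), for 0.1 s.
2. the tray's ear is past the block while the fingers still hold the catch down (value of joint tray above 0.0695 m and value of joint catch above 0.0065 m and contact force between the fingers and catch above 1 N), for 0.1 s.
At the end, for the whole second after the job is handed in: The tray stands within 6 mm of its +y end and at rest, the catch bar is up again (within 2 mm) behind the ear, and spool, cone and tape case are within 20 mm of where they stood (value of joint tray above 0.074 m and value of joint catch below 0.002 m and velocity of joint tray between -0.005 and 0.005 m/s and distance of each of spool, cone, tape_case from where it was at the start of the episode below 0.02 m); the robot touches nothing.
It fails at once if the tray goes over the stop block without the catch being held down (forced past, or the catch let go under the ear) (value of joint tray between 0.05 and 0.066 m and value of joint catch below 0.0053 m).
It fails at once if the spool is moved, tipped or lifted (distance of spool from where it was at the start of the episode above 0.02 m or angle between spool's own z axis and vertical above 0.4 rad).
It fails at once if the thread cone is moved, tipped or lifted (distance of cone from where it was at the start of the episode above 0.02 m or angle between cone's own z axis and vertical above 0.4 rad).
It fails at once if the tape case is moved or lifted (distance of tape_case from where it was at the start of the episode above 0.02 m).
It also fails if it takes over 35 s, if anything falls off the work surface, if the arm or the gripper's body presses on something with over 40 N, if the wrist force passes 120 N, or if a joint passes its speed limit or range.

## Robot

A 6-joint arm with a two-finger parallel gripper is mounted at the origin on the work surface. World frame = base frame: x ahead of the robot, y to its left, z up, the work surface at z = 0. Lengths are in mm, angles in rad, forces in N, time in s.
With the tool pointing down it reaches from about 300 to 775 mm from the base axis. Payload 14.6 kg.
Tool frame: the origin (TCP) lies between the finger pads; the fingertips stand 19 mm ahead of it and the grasp point (between the pads) is the TCP; z points along the fingers, y is the line along which they close (so a half turn about z gives the same grasp; the last joint's range is limited). The gripper opens to 94 mm and grips with 3 to 60 N. Pads are 16 mm wide; open, the fingers measure 119 mm over their backs; the gripper's body (75 mm by 177 mm) begins 78 mm behind the grasp point.
Start: joints at [1.059, 0.3, 1.521, -0, 1.321, -0.067], TCP at [236.649, 496.474, 196.046] pointing down, gripper open.
Joint ranges: [-3.03, 3.03], [-0.79, 2.21], [0.23, 2.52], [-1.04, 4.18], [0, 3.07], [-2.55, 2.55]. Speed limits (rad/s): [2.22, 2.22, 2.57, 3.14, 3.14, 3.14].

## Interface

Orientations are given as [roll, pitch, yaw] about the fixed x, y, z axes, in that order (R = Rz(yaw) Ry(pitch) Rx(roll)).
In Python, from cell import monitor, imaging, job, find_in, trace gives the robot as it stands. The module is installed in compiled form; this text tells all that it offers.
- The arm moves only by the tool arm_command, never from a script. Its argument "steps" is a list of rows, each a list of 5 numbers: the opening, from 0 (shut) to 1 (fully open), then the shift along the tool's x, y, z in mm, then the turn about the tool's z in degrees. In form: [[gripper, dx, dy, dz, turn], ...]. A call has 1 to 20 rows; each row is the pose to reach, as a shift and turn from the pose commanded when the call began, along the tool's axes at that moment; what a row does not reach only later rows make up. A row lasts 1/8 s, in which the tool goes at most 62.5 mm and 10.7 degrees, less where a joint would pass 70% of its speed; a pose out of reach is approached as far as the arm can. A call with a gripper value outside its range is refused whole. The fingers move at their own pace and stop on an object; "force" is the grip in N (left out, the last holds). Time passes only in rows, so rows that repeat a pose let the fingers close. It gives the time, the measured TCP pose, the force, the opening and the grip force at its end, in the units of the state.
- monitor.read_state(): the state, without advancing time (a new reading comes with each control period).
- imaging.camera(name): name is "scene" or "side" or "wrist"; returns a dict with "img" (420x560x3 uint8, red, green, blue), "mtx" (3x3 intrinsics, pixels), "view" (4x4, takes a point from world to camera coordinates). Camera axes: x right, y down, z forward; pixel columns grow to the right and rows downward; lengths in mm; the calibration is good to about 2 mm. The wrist camera is an equidistant fisheye: a pixel r from the principal point sees the ray r / f radians off the axis. A picture is of the moment at which its call begins. There is no depth.
- job.sign_off(): hands the job in; it is judged then, once.
Trained networks look in a picture, given as the dict that the camera call returned (one of the last four; its "shot" number tells which), for a name from the list of things; names that differ only in an ending like _2 or _b are one class to them, and where a whole thing is asked for, a point or a joint stands for the part that bears it (a point fixed in the world has none). Each returns a list of dicts, best first, with "p" (0 to 1); they miss things now and then, are a little off and sometimes report something else, mostly with a low value. They report only what shows in the picture. A call takes as long as a camera call.
- find_in(picture, target): "rect" ([centre column, centre row, width, height] in pixels, round what is visible of it).
- trace(picture, target): "region" (420x560 bool, what is visible of it) and "rect" ([centre column, centre row, width, height] in pixels, round what is visible of it).
The state is a dict: "clock": time; "joints": joint angles; "qd": joint speeds; "effort": joint torques, N m; "eef_pos": TCP position; "eef_rot": TCP orientation; "wrist_force": force on the tool from outside, world axes, zero at the start; "moment": the same for the moment, N m; "finger_gap": finger opening in mm; "finger_force": force on a finger pad.
Only numpy, scipy, OpenCV 4.12 (cv2) and the standard library are available. Lean on these libraries where they do the work, as an engineer would, in place of code of your own. Each camera call takes 0.05 s, during which the arm holds its last target. There are 200 camera calls.

## Working session

There is one attempt and no reset: what is moved stays moved. The work goes in short steps, Python scripts to look and compute and a tool call to move; the robot and the scene stay as the last step left them, time stands still between calls to the robot, and variables do not carry over. Pictures are saved under pics/ and viewed, at most 10 in all, crops included, and the job is handed in when it is done.

Besides the shell and the picture viewer there is one more tool, called as name([rows], argument=value, ...), one row to a line, values as JSON. arm_command: Moves the arm, as the interface text tells. Its arguments: {"type":"object","properties":{"steps":{"type":"array","items":{"type":"array","items":{"type":"number"}}},"force":{"type":"number"}},"required":["steps"]}

```bash
mkdir -p pics
cat > h.py <<'E'
import numpy as np, cv2
from cell import monitor, imaging, job, find_in, trace
def save(n,p): cv2.imwrite(n,p["img"][:,:,::-1])
E
python3 - <<'E'
from h import *
s=monitor.read_state();print(s)
a=imaging.camera("scene");b=imaging.camera("side")
save("pics/a.png",a);save("pics/b.png",b)
for n,p in(("scene",a),("side",b)):
  print(n,p["mtx"].tolist(),np.round(p["view"],3).tolist())
  for t in["thread_box","tray","catch","bar_top","stop_top","ear_push","spool","cone","tape_case"]:
    print(t,[(round(d["p"],2),np.round(d["rect"]).tolist()) for d in find_in(p,t)[:2]])
E
```

```text
{'clock': 0.0, 'joints': array([ 1.05936012e+00,  3.00475723e-01,  1.52156287e+00,  1.43306789e-07,
        1.32069732e+00, -6.66250303e-02]), 'qd': array([-2.11361334e-03,  1.11885038e-04, -2.49746561e-03, -4.79684105e-05,
       -3.40131900e-04,  4.97047509e-04]), 'effort': array([ 1.44256461e-03, -5.31813705e+01, -3.52733195e+01,  7.09385751e-02,
        2.44765927e-02, -6.71930684e-05]), 'eef_pos': array([236.54285637, 496.24127299, 195.4915022 ]), 'eef_rot': array([-3.14045193e+00, -7.62523519e-05,  2.69678140e+00]), 'wrist_force': array([-0.57706138,  0.37126104, -0.10470804]), 'moment': array([-0.06565811,  0.00932557,  0.03474726]), 'finger_force': 0.0, 'finger_gap': 94.03626060991051}
scene [[386.25429077654616, 0.0, 275.387551735608], [0.0, 386.25429077654616, 208.35859342727213], [0.0, 0.0, 1.0]] [[-0.795, 0.607, -0.015, 440.928], [0.438, 0.557, -0.706, -201.962], [-0.42, -0.567, -0.708, 1066.395], [0.0, 0.0, 0.0, 1.0]]
thread_box [(0.74, [322.0, 233.0, 155.0, 118.0])]
tray [(0.63, [325.0, 213.0, 88.0, 81.0])]
catch [(0.91, [290.0, 246.0, 84.0, 60.0])]
bar_top [(0.87, [288
[... 302 characters left out ...]
26.0])]
tape_case [(0.57, [389.0, 325.0, 47.0, 45.0])]
side [[416.45304556858775, 0.0, 281.58340893774755], [0.0, 416.45304556858775, 200.09137412847608], [0.0, 0.0, 1.0]] [[0.786, -0.618, -0.013, -427.522], [-0.379, -0.464, -0.801, 295.087], [0.489, 0.634, -0.599, 591.018], [0.0, 0.0, 0.0, 1.0]]
thread_box [(0.97, [240.0, 227.0, 149.0, 103.0])]
tray [(0.83, [235.0, 212.0, 97.0, 70.0])]
catch [(0.57, [277.0, 199.0, 60.0, 43.0])]
bar_top [(0.7, [278.0, 199.0, 68.0, 37.0])]
stop_top [(0.59, [282.0, 198.0, 67.0, 42.0])]
ear_push [(0.75, [235.0, 212.0, 98.0, 66.0])]
spool [(0.91, [346.0, 217.0, 14.0, 29.0])]
cone [(0.82, [312.0, 282.0, 38.0, 56.0])]
tape_case [(0.85, [206.0, 176.0, 36.0, 20.0])]
```

```bash
python3 -c "
import cv2,numpy as np
cv2.imwrite('pics/ab.png',np.hstack([cv2.imread('pics/a.png')[:, :],cv2.imread('pics/b.png')])[:, :][:, ::1]) "; python3 -c "print(1)"
```

```text
1
```

View pics/a.png

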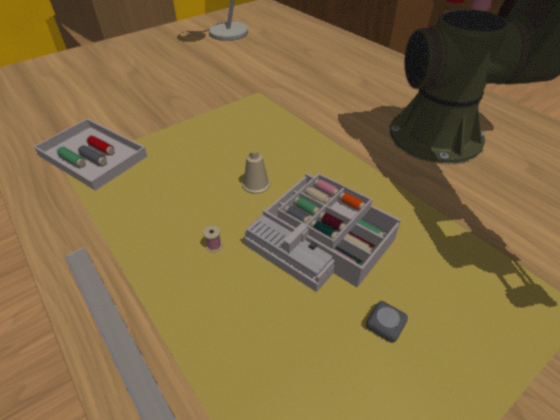

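View pics/b.png

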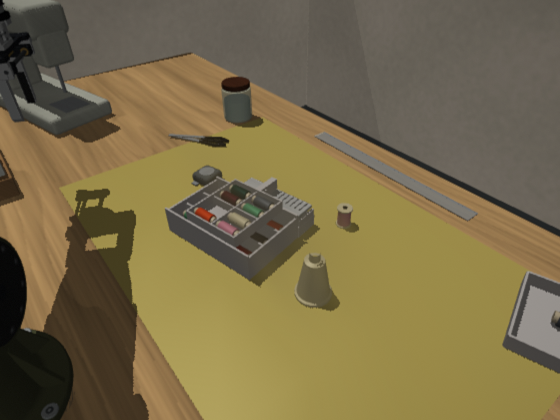

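The scene view shows the box at about (325,230). The bar is on its near-left side, with ribs at (265,237), the ear at about (298,237) and the stop at (313,246). The spool is at (212,240), the cone at (257,172) and the tape case at (388,321). Next I'll zoom in for precise corners.

Run:
```python
import cv2,numpy as np
a=cv2.imread('pics/a.png')[165:295,235:410];cv2.imwrite('pics/az.png',cv2.resize(a,None,fx=4.5,fy=4.5,interpolation=cv2.INTER_CUBIC))
a=cv2.imread('pics/b.png')[160:290,155:330];cv2.imwrite('pics/bz.png',cv2.resize(a,None,fx=4.5,fy=4.5,interpolation=cv2.INTER_CUBIC))
```

```text
(no output)
```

View pics/az.png

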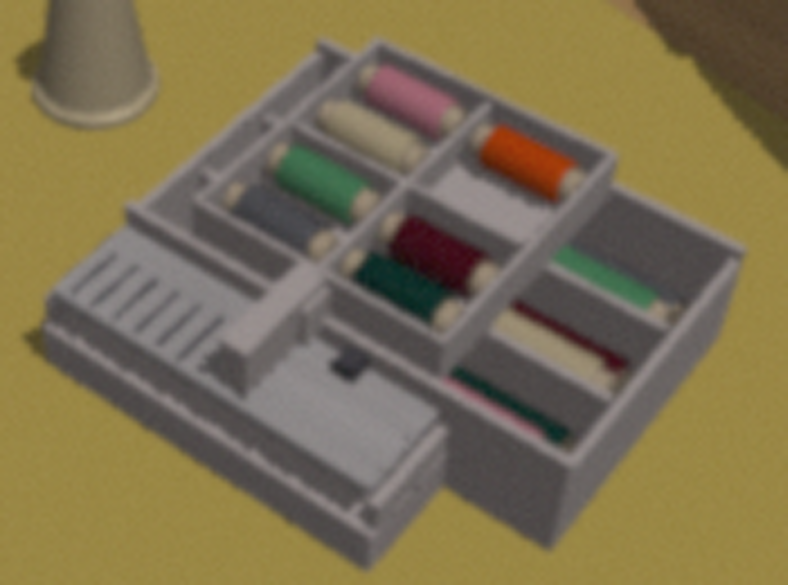

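View pics/bz.png

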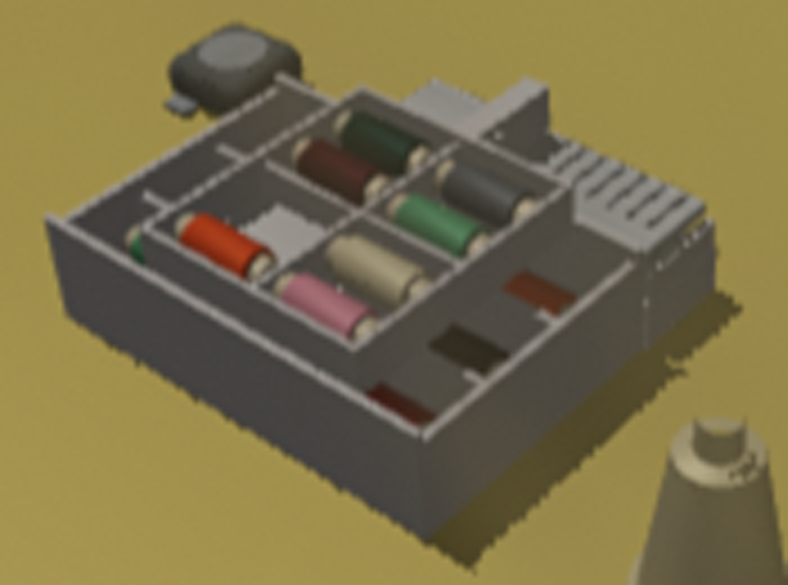

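The corners are clear in both views, so I'll fit x, y, yaw and the tray joint, plus a small per-camera pixel bias.

```bash
cat > fit.py <<'E'
from h import *
from scipy.optimize import least_squares
A=imaging.camera("scene");B=imaging.camera("side")
S=[(75,115,55,575,460),(-75,115,55,742,250),(-75,-115,55,325,42),(75,-115,55,130,208),(75,115,0,550,548)]
T=[(70,25,83,443,343),(-70,25,83,613,155),(-70,-105,83,378,42),(70,-105,83,197,203)]
S2=[(-75,115,55,50,220),(-75,-115,55,425,437),(75,-115,55,635,265),(75,115,55,280,78),(-75,-115,0,425,540),(-75,115,0,70,315)]
T2=[(-70,-105,83,355,350),(70,-105,83,570,185),(-70,25,83,150,225),(70,25,83,362,92)]
def proj(p,X):
  c=p["view"][:3,:3]@X+p["view"][:3,3]; u=p["mtx"]@c; return u[:2]/u[2]
def w(q,X): c,s=np.cos(q[2]),np.sin(q[2]); return np.array([q[0]+c*X[0]-s*X[1],q[1]+s*X[0]+c*X[1],X[2]])
def res(q):
  r=[]
  for p,o,st,tr in((A,(235,165),S,T),(B,(155,160),S2,T2)):
    for i,(x,y,z,u,v) in enumerate(st+tr):
      k=q[3] if i>=len(st) else 0
      r.append(proj(p,w(q,(x,y+k,z)))-np.array([(u-1.75)/4.5+o[0],(v-1.75)/4.5+o[1]]))
  return np.array(r).ravel()
f=least_squares(res,[450,300,0,15],loss='soft_l1')
q=f.x
print(np.round(q,3),np.round(res(q).reshape(-1,2),1).tolist())
def show(n,P): print(n,np.round(w(q,P),1))
show("bar_top",(108,-55,54));show("ear face",(108,q[3]-47,70));show("stop",(84,17,62))
for p,z,o in((A,4.5,(235,165)),(B,4.5,(155,160))):
  print([np.round((proj(p,w(q,P))-o)*z+1.75).tolist() for P in((84,17,62),(124,q[3]-47,82.5),(128,-112.5,54))])
# objects on table
def ray(p,u,v,z):
  R=p["view"][:3,:3];C=-R.T@p["view"][:3,3];d=R.T@np.linalg.solve(p["mtx"],[u,v,1]);return (C+d*(z-C[2])/d[2])
for n,z in(("spool",22),("cone",45),("tape_case",13)):
  print(n,[np.round(ray(p,*find_in(p,n)[0]["rect"][:2],z)).tolist() for p in(A,B)])
  P=ray(B,*find_in(B,n)[0]["rect"][:2],z)[:2]-q[:2];c,s=np.cos(q[2]),np.sin(q[2]);print(" in box",np.round([c*P[0]+s*P[1],-s*P[0]+c*P[1]]))
E
python3 fit.py
```

```text
[480.74   86.508  31.647  25.503] [[-1.1, 3.9], [0.7, 2.0], [-0.7, 1.4], [-0.8, 1.9], [0.2, 1.8], [0.5, 0.5], [1.5, 0.2], [0.1, -0.7], [-0.8, -0.3], [-0.8, 2.5], [-1.5, 3.0], [2.1, -1.0], [0.4, 1.8], [0.3, 1.2], [-0.5, 1.5], [0.3, 0.9], [1.0, 0.4], [-2.4, 1.3], [0.2, -1.0]]
bar_top [598.5  57.7  54. ]
ear face [590.8  90.4  70. ]
stop [558.6 122.3  62. ]
[[354.0, 360.0], [221.0, 341.0], [52.0, 289.0]]
[[437.0, 135.0], [550.0, 90.0], [709.0, 203.0]]
spool [[691.0, -37.0, 22.0], [686.0, -42.0, 22.0]]
 in box [ 171. -172.]
cone [[517.0, -121.0, 45.0], [496.0, -151.0, 45.0]]
 in box [ -39. -235.]
tape_case [[545.0, 305.0, 13.0], [549.0, 301.0, 13.0]]
 in box [116. 193.]
```

The fit gives the box at (480.7, 86.5) with yaw 0.231 and the tray at about 25 mm. I'll move above the bar behind the ear with shut fingers, tool x along box +y.

arm_command([
  [0,-42,-19,0,4.3],
  [0,-85,-38,0,8.6],
  [0,-127,-57,0,12.8],
  [0,-169,-76,0,17],
  [0,-212,-96,0,21.4],
  [0,-254,-115,0,25.6],
  [0,-296,-134,0,30],
  [0,-339,-153,0,34.2],
  [0,-381,-172,0,38.5],
  [0,-423,-191,0,42.8],
  [0,-466,-210,0,47],
  [0,-508,-229,0,51.3],
  [0,-508,-229,0,51.3],
  [0,-508,-229,20,51.3],
  [0,-508,-229,45,51.3],
  [0,-508,-229,45,51.3],
  [0,-508,-229,45,51.3],
], force=20)

```text
clock: 3.68
eef_pos: [596.9, 71.7, 152.2]
eef_rot: [3.14, 0.0, 1.802]
wrist_force: [-0.3, -0.8, 0.2]
finger_gap: 0.3
finger_force: 0.0
```

Run:
```python
from h import *
s=monitor.read_state();print(s["clock"],s["eef_pos"],s["eef_rot"],s["wrist_force"],s["finger_gap"],s["joints"])
a=imaging.camera("wrist");b=imaging.camera("scene");print(a["mtx"].tolist(),a["view"].tolist())
z=cv2.resize(b["img"][150:300,220:390],None,fx=3,fy=3,interpolation=cv2.INTER_CUBIC)
im=np.zeros((870,560,3),np.uint8);im[:420]=a["img"];im[420:,:510]=z
cv2.imwrite("pics/w1.png",a["img"][:,:,::-1]);cv2.imwrite("pics/s1.png",z[:,:,::-1])
```

```text
3.675 [596.88200326  71.65385889 152.2432683 ] [3.14037747e+00 2.15996397e-04 1.80226292e+00] [-0.25673893 -0.77663013  0.19899289] 0.3048713142764627 [ 5.85577250e-02  4.49109631e-01  1.42105413e+00 -3.87800940e-06
  1.27019466e+00 -1.72907850e-01]
[[325.19226210127806, 0.0, 281.5972250958274], [0.0, 325.19226210127806, 212.45367393090464], [0.0, 0.0, 1.0]] [[0.9733224770916348, 0.2294372452071842, 0.0013806157845190634, -597.0061358891403], [0.22096287600884604, -0.9389590828906909, 0.2636877852365818, -79.52781853047469], [0.06179614077032131, -0.25634818347086613, -0.9646070940113823, 330.4934913017902], [0.0, 0.0, 0.0, 1.0]]
```

View pics/w1.png

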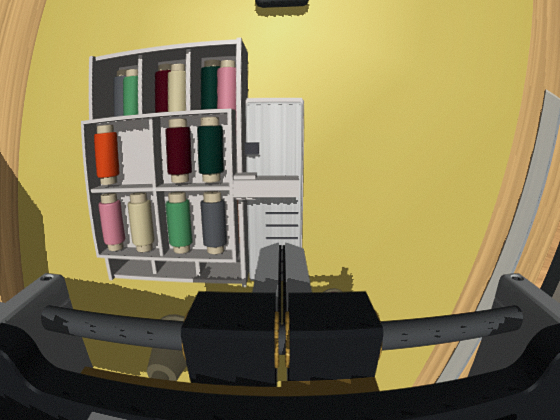

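View pics/s1.png

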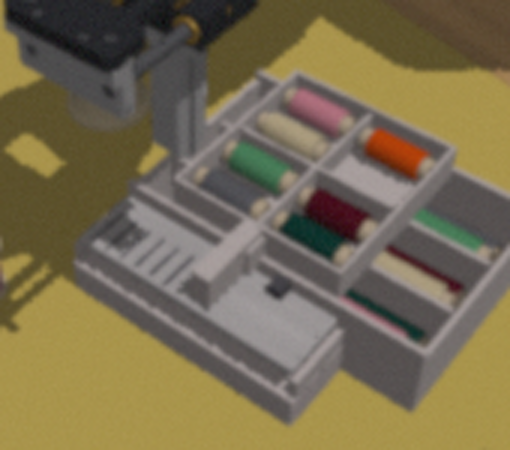

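The wrist view shows the ear at columns 232–300 and rows 178–197, the stop at (252,149) and the bar's far edge corner at (303,100). The fingers are roughly centred on the lane. I'll compute the box-frame positions from this view.

Run:
```python
from h import *
a=imaging.camera("wrist");q=[480.74,86.51,.2311];R=a["view"][:3,:3];C=-R.T@a["view"][:3,3];K=a["mtx"]
def f(u,v,z):
  d=np.array([u-K[0,2],v-K[1,2]])/K[0,0];t=np.hypot(*d)
  r=R.T@np.array([*(d/t*np.sin(t)),np.cos(t)]);P=C+r*(z-C[2])/r[2];P=P[:2]-q[:2];c,s=np.cos(q[2]),np.sin(q[2]);return np.round([c*P[0]+s*P[1],-s*P[0]+c*P[1]],1)
for n,x in dict(earouter_push=(300,197,82.5),earfar=(300,178,82.5),stop=(252,149,62),bar_corner=(303,100,54),box_corner=(240,41,55),traycorner=(233,113,83),traycorner2=(84,123,83)).items(): print(n,f(*x))
P=monitor.read_state()["eef_pos"][:2]-q[:2];c,s=np.cos(q[2]),np.sin(q[2]);print("tcp",c*P[0]+s*P[1],-s*P[0]+c*P[1])
```

```text
earouter_push [124.3 -21.2]
earfar [124.1  -5.5]
stop [84.  16.5]
bar_corner [127.9  59.2]
box_corner [ 73.1 113.3]
traycorner [71.1 47. ]
traycorner2 [-66.5  48.5]
tcp 109.72041026079602 -41.34055069487456
```

arm_command([
  [0,0,0,20,0],
  [0,0,0,40,0],
  [0,0,0,58,0],
  [0,0,0,70,0],
  [0,0,0,74,0],
  [0,0,0,78,0],
  [0,0,0,82,0],
  [0,0,0,86,0],
  [0,0,0,86,0],
  [0,0,0,86,0],
])

```text
clock: 5.08
eef_pos: [596.8, 71.2, 65.2]
eef_rot: [3.141, 0.0, 1.801]
wrist_force: [0.7, -0.3, 0.2]
finger_gap: 0.4
finger_force: 0.0
```

There's no contact force at tip z of 46, so I'll look.

Run:
```python
from h import *
print(monitor.read_state()["wrist_force"])
b=imaging.camera("scene");c=imaging.camera("side")
z=cv2.resize(b["img"][170:290,230:350],(480,480),interpolation=cv2.INTER_CUBIC)
y=cv2.resize(c["img"][140:240,230:330],(310,310),interpolation=cv2.INTER_CUBIC)
im=np.zeros((480,790,3),np.uint8);im[:,:480]=z;im[:310,480:]=y
cv2.imwrite("pics/s2.png",im[:,:,::-1])
```

```text
[ 0.74091857 -0.29560283  0.22160082]
```

View pics/s2.png

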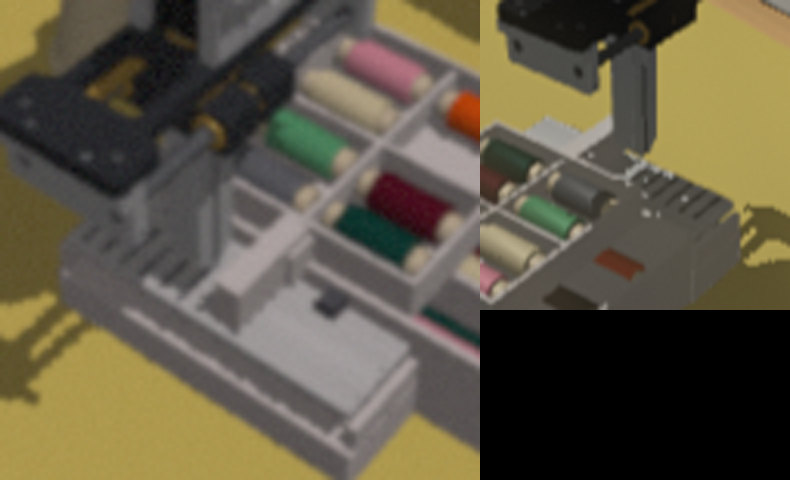

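The fingertips are on or just above the bar, behind the ear. I'll continue down gently and watch the force.

arm_command([
  [0,0,0,1,0],
  [0,0,0,2,0],
  [0,0,0,2,0],
])

```text
clock: 5.55
eef_pos: [596.6, 71.2, 62.9]
eef_rot: [-3.141, -0.0, 1.801]
wrist_force: [0.1, 0.5, -0.1]
finger_gap: 0.5
finger_force: 0.0
```

arm_command([
  [0,0,0,1,0],
  [0,0,0,2,0],
  [0,0,0,2,0],
])

```text
clock: 5.92
eef_pos: [596.6, 71.2, 60.9]
eef_rot: [-3.141, -0.0, 1.801]
wrist_force: [-0.5, 0.5, 0.5]
finger_gap: 0.2
finger_force: 0.0
```

arm_command([
  [0,0,0,1,0],
  [0,0,0,2,0],
  [0,0,0,2,0],
])

```text
clock: 6.3
eef_pos: [596.6, 71.2, 59.0]
eef_rot: [-3.141, -0.0, 1.801]
wrist_force: [0.8, 0.1, -0.4]
finger_gap: 0.9
finger_force: 0.0
```

Run:
```python
from h import *
s=monitor.read_state();print(s["wrist_force"],s["moment"],s["effort"],s["eef_pos"])
b=imaging.camera("scene");c=imaging.camera("wrist")
z=cv2.resize(b["img"][200:290,235:335],(400,360),interpolation=cv2.INTER_CUBIC)
im=np.zeros((560,800,3),np.uint8);im[:360,:400]=z;im[:480,400:]=cv2.resize(c["img"][140:380,180:380],(400,480))
cv2.imwrite("pics/s3.png",im[:,:,::-1])
```

```text
[ 0.78854998  0.12984991 -0.39793467] [-0.0409043   0.05874201 -0.00234023] [-1.84098550e-03 -6.30784822e+01 -3.14168251e+01  6.23463630e-02
  7.66172569e-03 -2.18759521e-05] [596.63461792  71.16827977  58.95358396]
```

View pics/s3.png

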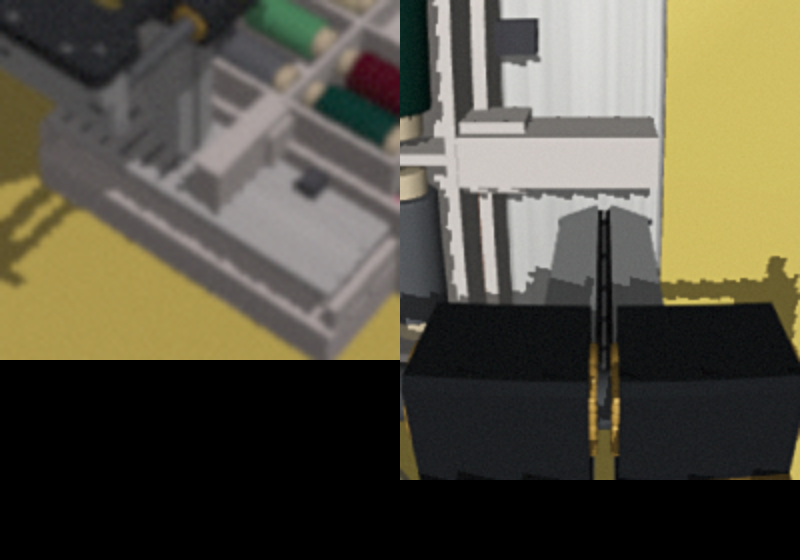

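Run:
```python
from h import *
q=[480.74,86.51,.2311]
def w(X): c,s=np.cos(q[2]),np.sin(q[2]); return np.array([q[0]+c*X[0]-s*X[1],q[1]+s*X[0]+c*X[1],X[2]])
A=imaging.camera("scene");W=imaging.camera("wrist")
def pr(p,X,fish=0):
  c=p["view"][:3,:3]@X+p["view"][:3,3]
  if fish:
    r=np.hypot(*c[:2]);return p["mtx"][:2,2]+p["mtx"][0,0]*np.arctan2(r,c[2])*c[:2]/r
  u=p["mtx"]@c;return u[:2]/u[2]
for z in(40,44,48,52,56,60):
  print(z,[np.round(pr(A,w((x,-33.3,z)))).tolist() for x in(97,110,122)],np.round(pr(W,w((110,-33.3,z)),1)).tolist())
print("bar edge +x,-y up/down wrist&scene")
for z in(54,49,44):
  print(z,np.round(pr(W,w((128,57.5,z)),1),1),np.round(pr(W,w((90,12,z+8)),1),1),np.round(pr(A,w((90,17,z+8))),1),np.round(pr(A,w((128,-20,z))),1))
r=trace(W,"stop_top");print([(x["p"],x["rect"]) for x in r][:3])
```

```text
40 [[288.0, 243.0], [283.0, 247.0], [279.0, 251.0]] [283.0, 231.0]
44 [[288.0, 242.0], [283.0, 246.0], [279.0, 250.0]] [283.0, 233.0]
48 [[288.0, 241.0], [283.0, 245.0], [279.0, 249.0]] [283.0, 235.0]
52 [[288.0, 239.0], [283.0, 243.0], [279.0, 247.0]] [284.0, 237.0]
56 [[288.0, 238.0], [283.0, 242.0], [279.0, 246.0]] [284.0, 239.0]
60 [[288.0, 237.0], [283.0, 241.0], [279.0, 244.0]] [284.0, 241.0]
bar edge +x,-y up/down wrist&scene
54 [314.3  90.3] [248.9 168. ] [311.3 246.5] [282.9 252. ]
49 [313.5  91.2] [249.8 166.9] [311.2 248.2] [282.9 253.6]
44 [312.7  92.1] [250.6 165.8] [311.1 249.9] [282.9 255.3]
[(0.9, [268.6, 204.8, 83.4, 233.3])]
```

The images put the real tips about 15 mm higher than nominal, so I'll keep descending gently until contact.

arm_command([
  [0,0,0,1.5,0],
  [0,0,0,3,0],
  [0,0,0,3,0],
])

```text
clock: 6.92
eef_pos: [596.6, 71.2, 55.8]
eef_rot: [-3.141, -0.0, 1.801]
wrist_force: [0.2, 1.0, 0.0]
finger_gap: 1.0
finger_force: 0.0
```

arm_command([
  [0,0,0,1.5,0],
  [0,0,0,3,0],
  [0,0,0,3,0],
])

```text
clock: 7.3
eef_pos: [596.6, 71.2, 52.9]
eef_rot: [-3.141, -0.0, 1.801]
wrist_force: [-0.8, -0.6, -0.0]
finger_gap: 0.4
finger_force: 0.0
```

Run:
```python
from h import *
b=imaging.camera("scene");c=imaging.camera("wrist");d=imaging.camera("side")
print(b["shot"],monitor.read_state()["eef_pos"],monitor.read_state()["wrist_force"])
im=np.zeros((600,800,3),np.uint8);im[:360,:400]=cv2.resize(b["img"][200:290,235:335],(400,360),interpolation=cv2.INTER_CUBIC);im[:400,400:]=cv2.resize(c["img"][120:320,180:380],(400,400))
im[360:,:400]=cv2.resize(d["img"][165:225,250:350],(400,240),interpolation=cv2.INTER_CUBIC)
cv2.imwrite("pics/s4.png",im[:,:,::-1])
```

```text
14 [596.70304983  71.17069459  53.07643899] [0.12567641 0.13520483 0.66701912]
```

View pics/s4.png

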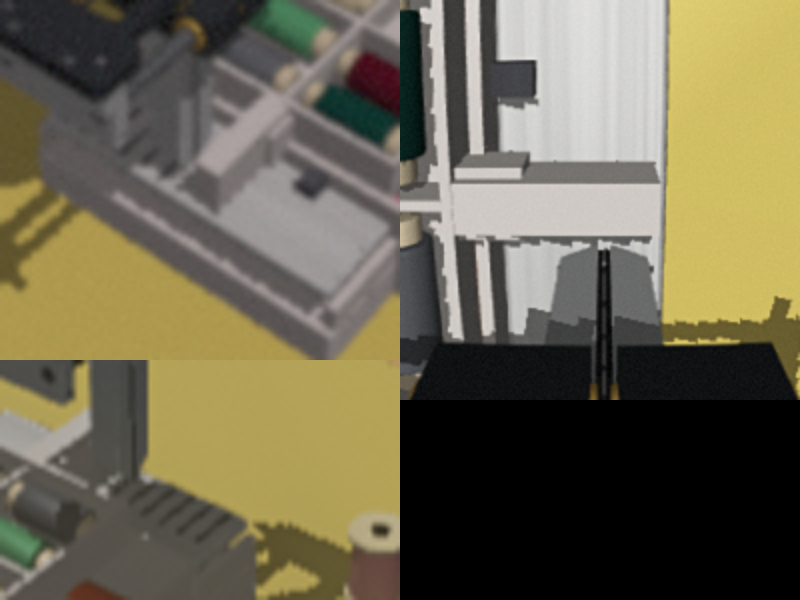

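The bar is still up (stop at the same pixel) and the fingertips are still just above it, so I'll go further down.

arm_command([
  [0,0,0,1.5,0],
  [0,0,0,3,0],
  [0,0,0,3,0],
])

```text
clock: 7.82
eef_pos: [596.6, 71.2, 49.9]
eef_rot: [-3.141, -0.0, 1.801]
wrist_force: [-0.3, 0.7, -0.1]
finger_gap: 0.8
finger_force: 0.0
```

arm_command([
  [0,0,0,1.5,0],
  [0,0,0,3,0],
  [0,0,0,3,0],
])

```text
clock: 8.2
eef_pos: [596.6, 71.2, 46.9]
eef_rot: [-3.141, -0.0, 1.801]
wrist_force: [-0.3, -0.0, -0.1]
finger_gap: 0.6
finger_force: 0.0
```

```bash
cat > stop.py <<'E'
from h import *
def dark(img):
  g=img[236:258,300:325].astype(int).sum(2);m=g<g.min()+90;v,u=np.nonzero(m);return np.round([u.mean()+300,v.mean()+236,m.sum()],2)
if __name__=="__main__":
  a=cv2.imread("pics/a.png");print("start",dark(a))
  b=imaging.camera("scene");save("pics/now.png",b);print("now",dark(b["img"]))
  s=monitor.read_state();print(s["eef_pos"],s["joints"],s["effort"],s["wrist_force"])
  w=imaging.camera("wrist");save("pics/wn.png",w)
  R=w["view"][:3,:3];print("cam",-R.T@w["view"][:3,3])
E
python3 stop.py
```

```text
start [312.79 245.05  38.  ]
now [312.79 245.05  38.  ]
[596.65618099  71.20829149  46.99130511] [ 5.78376720e-02  5.66807641e-01  1.50828581e+00 -3.04198595e-06
  1.06659214e+00 -1.72839702e-01] [-6.84114293e-04 -6.33305097e+01 -3.08990514e+01  6.14374364e-02
  1.72928179e-02 -6.12331723e-05] [-0.07538533 -0.37828129  0.08356619]
cam [578.31119779 146.59298385 235.35617192]
```

Run:
```python
from h import *
q=[480.74,86.51,.2311]
def w(X): c,s=np.cos(q[2]),np.sin(q[2]); return np.array([q[0]+c*X[0]-s*X[1],q[1]+s*X[0]+c*X[1],X[2]])
def pr(p,X):
  u=p["mtx"]@(p["view"][:3,:3]@X+p["view"][:3,3]);return u[:2]/u[2]
A=imaging.camera("scene");B=imaging.camera("side")
im=np.zeros((600,800,3),np.uint8)
for p,n,y,x0,y0 in((A,"a",0,235,190),(B,"b",400,255,140)):
  old=cv2.imread(f"pics/{n}.png")
  for j,src in enumerate((p["img"][:,:,::-1],)):
    z=cv2.resize(src[y0:y0+75,x0:x0+100],(800//2,300),interpolation=cv2.INTER_CUBIC)
    im[:300,y:y+400]=z
    z=z.copy()
    for hz,col in((28,(0,0,255)),(47,(0,255,0)),(54,(255,0,0)),(66,(255,0,255))):
      P=[((pr(p,w((109.7+a,-41.3+b,hz)))-(x0,y0))*4+1.5).astype(int) for a,b in((-12.5,-8),(12.5,-8),(12.5,8),(-12.5,8))]
      cv2.polylines(z,[np.array(P)],True,col,1)
    im[300:,y:y+400]=z
cv2.imwrite("pics/s5.png",im)
```

```text
(no output)
```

View pics/s5.png

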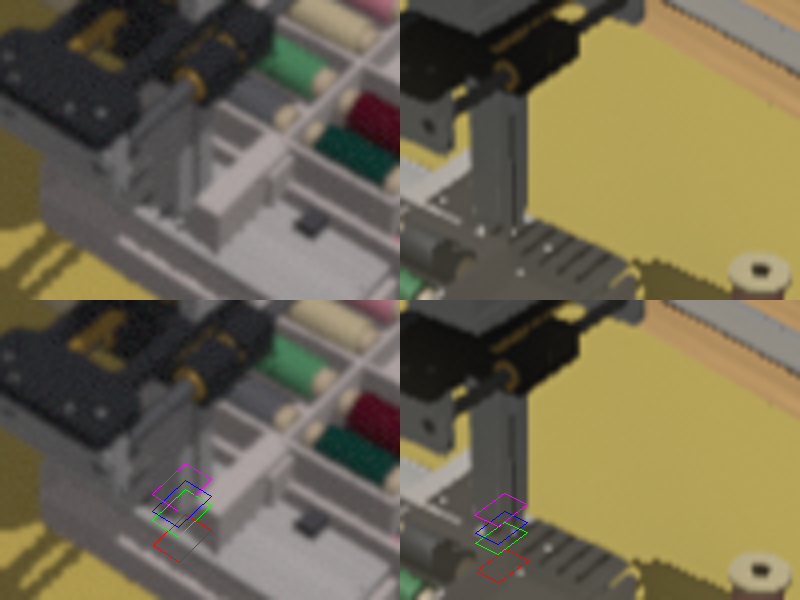

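This last view puts the tips level with the bar's top (z about 55–58) in both cameras. The reported height therefore reads low, and contact should come soon.

arm_command([
  [0,0,0,1,0],
  [0,0,0,2,0],
  [0,0,0,2,0],
])

```text
clock: 8.78
eef_pos: [596.7, 71.2, 45.0]
eef_rot: [-3.142, -0.0, 1.801]
wrist_force: [0.1, 0.4, 0.4]
finger_gap: 0.5
finger_force: 0.0
```

arm_command([
  [0,0,0,1,0],
  [0,0,0,2,0],
  [0,0,0,2,0],
])

```text
clock: 9.15
eef_pos: [596.7, 71.2, 43.1]
eef_rot: [3.141, 0.0, 1.801]
wrist_force: [-0.2, -0.5, 2.8]
finger_gap: 0.3
finger_force: 1.3
```

arm_command([
  [0,0,0,1,0],
  [0,0,0,2,0],
  [0,0,0,2,0],
])

```text
clock: 9.52
eef_pos: [596.8, 71.2, 41.1]
eef_rot: [3.141, 0.0, 1.801]
wrist_force: [-2.2, 0.1, 3.5]
finger_gap: 0.6
finger_force: 1.7
```

```bash
python3 stop.py
```

```text
start [312.79 245.05  38.  ]
now [312.84 246.14  37.  ]
[596.72912005  71.19445044  41.08924576] [ 5.78189052e-02  5.74715459e-01  1.51141244e+00 -3.08752149e-05
  1.05537112e+00 -1.72849707e-01] [-3.46963748e-02 -6.16450167e+01 -2.99237037e+01  6.10018638e-02
 -2.35034991e-01  2.76594674e-04] [-0.30045487  0.166866    3.15274423]
cam [578.34195521 146.5956235  229.45642762]
```

Contact: 3.2 N means the bar is about 3 mm down. I need about 7 mm more.

arm_command([
  [0,0,0,2,0],
  [0,0,0,4,0],
  [0,0,0,6,0],
  [0,0,0,7,0],
  [0,0,0,7,0],
  [0,0,0,7,0],
])

```text
clock: 10.38
eef_pos: [596.8, 71.2, 34.8]
eef_rot: [3.141, 0.0, 1.801]
wrist_force: [-4.1, -0.4, 12.9]
finger_gap: 0.2
finger_force: 6.2
```

arm_command([
  [0,0,0,0.5,0],
  [0,0,0,1,0],
  [0,0,0,1,0],
])

```text
clock: 10.75
eef_pos: [596.9, 71.2, 34.6]
eef_rot: [3.141, 0.0, 1.802]
wrist_force: [-8.6, -1.2, 21.4]
finger_gap: 0.4
finger_force: 10.6
```

```bash
python3 stop.py
```

```text
start [312.79 245.05  38.  ]
now [312.82 248.05  44.  ]
[596.89647965  71.20031848  34.60357613] [ 5.78252256e-02  5.83469506e-01  1.51477131e+00 -6.25467211e-05
  1.04258296e+00 -1.72869852e-01] [-1.75891682e-01 -5.27570343e+01 -2.77337891e+01  1.20936139e-01
 -2.51531079e+00  3.97836688e-03] [-9.13958366 -0.29588211 20.94599975]
cam [578.36885243 146.61237355 222.94369215]
```

The bar is fully down at its hard end (21 N). Now I'll slide along +y onto the ear.

arm_command([
  [0,3,0,0,0],
  [0,6,0,0,0],
  [0,9,0,0,0],
  [0,12,0,0,0],
  [0,15,0,0,0],
  [0,18,0,0,0],
  [0,21,0,0,0],
  [0,24,0,0,0],
  [0,26,0,0,0],
  [0,26,0,0,0],
])

```text
clock: 12.1
eef_pos: [592.6, 95.2, 34.7]
eef_rot: [3.137, 0.003, 1.801]
wrist_force: [2.1, -10.0, 14.0]
finger_gap: 0.3
finger_force: 7.3
```

```bash
python3 stop.py
python3 - <<'E'
from h import *
P=monitor.read_state()["eef_pos"][:2]-[480.74,86.51];c,s=np.cos(.2311),np.sin(.2311);print("tcp",c*P[0]+s*P[1],-s*P[0]+c*P[1])
E
```

```text
start [312.79 245.05  38.  ]
now [312.49 248.26  39.  ]
[592.58430966  95.18467431  34.71953038] [ 0.09921876  0.5795519   1.52087648 -0.00241678  1.03666706 -0.12995089] [ 5.93656227e+00 -5.47471833e+01 -2.44307470e+01  2.30351418e+00
  4.19471534e-01  1.63794454e-02] [ 2.39571018 -9.7380525  15.71006489]
cam [573.36141752 170.90911549 222.89614626]
tcp 110.86806011262702 -17.184829897560228
```

arm_command([
  [0,3,0,0.3,0],
  [0,6,0,0.5,0],
  [0,9,0,0.5,0],
  [0,12,0,0.6,0],
  [0,15,-0.5,0.6,0],
  [0,18,-0.5,0.7,0],
  [0,21,-1,0.7,0],
  [0,24,-1,0.8,0],
  [0,24,-1,0.8,0],
])

```text
clock: 13.32
eef_pos: [586.8, 118.3, 34.5]
eef_rot: [3.136, 0.003, 1.801]
wrist_force: [3.9, -10.4, 16.5]
finger_gap: 0.6
finger_force: 8.8
```

```bash
cat > t.py <<'E'
from h import *
P=monitor.read_state()["eef_pos"][:2]-[480.74,86.51];c,s=np.cos(.2311),np.sin(.2311);print("tcp",c*P[0]+s*P[1],-s*P[0]+c*P[1])
w=imaging.camera("wrist");q=[480.74,86.51,.2311]
print([(r["p"],r["rect"]) for r in find_in(w,"tray")[:1]])
E
python3 t.py
```

```text
tcp 110.47445160536122 6.6144504392451715
[]
```

arm_command([
  [0,3,0,0,0],
  [0,6,0,0.1,0],
  [0,9,0,0.2,0],
  [0,12,0,0.3,0],
  [0,14,0,0.3,0],
  [0,16,0,0.3,0],
  [0,17,0,0.3,0],
  [0,18,0,0.3,0],
  [0,18,0,0.3,0],
])

```text
clock: 14.55
eef_pos: [582.9, 134.5, 34.2]
eef_rot: [3.136, 0.005, 1.801]
wrist_force: [4.7, -20.6, 18.5]
finger_gap: 0.6
finger_force: 14.4
```

```bash
python3 t.py
```

```text
tcp 110.43125894638318 23.26526381225732
[(0.8, [156.2, 238.9, 312.4, 243.7])]
```

arm_command([
  [0,1,0,0,0],
  [0,2,0,0,0],
  [0,2,0,0,0],
])

```text
clock: 15.02
eef_pos: [582.8, 134.8, 34.2]
eef_rot: [3.136, 0.007, 1.8]
wrist_force: [7.1, -32.6, 18.3]
finger_gap: 0.3
finger_force: 20.7
```

```bash
python3 t.py
python3 - <<'E'
from h import *
# tray joint from side image: tray -x,-y top corner vs expected
q=[480.74,86.51,.2311];A=imaging.camera("side")
def w(X): c,s=np.cos(q[2]),np.sin(q[2]); return np.array([q[0]+c*X[0]-s*X[1],q[1]+s*X[0]+c*X[1],X[2]])
for j in(25.5,72,76,80):
  u=A["mtx"]@(A["view"][:3,:3]@w((-70,j-105,83))+A["view"][:3,3]);print(j,u[:2]/u[2])
print([(r["p"],r["rect"]) for r in find_in(A,"tray")[:1]])
E
```

```text
tcp 110.4348479236723 23.57980856531885
[(0.71, [155.1, 241.3, 310.2, 243.2])]
25.5 [233.7639202  238.30999186]
72 [215.58284403 227.97572995]
76 [214.0705138  227.11610996]
80 [212.56607244 226.26097405]
[(0.85, [216.2, 203.4, 91.8, 68.1])]
```

The tray is hard against its end stop: 12 N more force gave only 0.3 mm of motion. I'll back off slightly, then lift.

arm_command([
  [0,-3,0,0,0],
  [0,-6,0,0,0],
  [0,-8,0,-1,0],
  [0,-8,0,-4,0],
  [0,-8,0,-8,0],
  [0,-8,0,-14,0],
  [0,-8,0,-22,0],
  [0,-8,0,-35,0],
  [0,-8,0,-60,0],
  [0,-8,0,-100,0],
  [0,-8,0,-130,0],
  [0,-8,0,-130,0],
  [0,-8,0,-130,0],
])

```text
clock: 16.85
eef_pos: [581.1, 131.2, 161.2]
eef_rot: [-3.14, -0.0, 1.801]
wrist_force: [-0.4, -0.5, 0.1]
finger_gap: 0.4
finger_force: 0.0
```

```bash
python3 stop.py
python3 - <<'E'
from h import *
a=imaging.camera("wrist");q=[480.74,86.51,.2311];A=imaging.camera("scene");B=imaging.camera("side")
for n in("spool","cone","tape_case"): print(n,[np.round(r["rect"]).tolist() for p in(A,B) for r in find_in(p,n)[:1]])
for n in("tray","thread_box"):print(n,[np.round(r["rect"]).tolist() for p in(A,B) for r in find_in(p,n)[:1]])
def w(X): c,s=np.cos(q[2]),np.sin(q[2]); return np.array([q[0]+c*X[0]-s*X[1],q[1]+s*X[0]+c*X[1],X[2]])
# project model tray outline j=25.5 shift check: region trace extents in scene
for p,n in((A,"scene"),(B,"side")):
  for j in(25.5,70,80):
    P=[]
    for x in(-70,70):
      for y in(j-105,j+25):
        u=p["mtx"]@(p["view"][:3,:3]@w((x,y,83))+p["view"][:3,3]);P.append(u[:2]/u[2])
    P=np.array(P);print(n,j,np.round([*P.min(0),*P.max(0)]))
E
```

```text
start [312.79 245.05  38.  ]
now [312.39 244.94  31.  ]
[580.99186291 131.20180578 160.85398109] [ 1.60626085e-01  4.31252178e-01  1.42599197e+00 -3.26579919e-05
  1.28624905e+00 -7.00309828e-02] [ 1.54905271e-02 -6.12982392e+01 -3.54503024e+01  7.02165021e-02
  3.79754661e-02  8.65105517e-05] [ 0.35536309 -0.20049386 -0.26704048]
cam [562.97775465 206.66174369 349.21716562]
spool [[211.0, 239.0, 23.0, 24.0], [345.0, 217.0, 14.0, 25.0]]
cone [[256.0, 175.0, 23.0, 41.0], [313.0, 280.0, 39.0, 57.0]]
tape_case [[388.0, 324.0, 44.0, 40.0], [204.0, 175.0, 28.0, 18.0]]
tray [[348.0, 225.0, 94.0, 81.0], [216.0, 202.0, 93.0, 70.0]]
thread_box [[322.0, 236.0, 157.0, 108.0], [237.0, 222.0, 150.0, 113.0]]
scene 25.5 [278. 173. 372. 241.]
scene 70 [296. 182. 393. 254.]
scene 80 [300. 184. 397. 256.]
side 25.5 [186. 179. 282. 238.]
side 70 [171. 172. 265. 228.]
side 80 [168. 171. 262. 226.]
```

The bar is back up (stop at its starting pixel). The tray's shift matches fully home and the loose items haven't moved, so I'm handing in.

```bash
python3 -c "
from cell import job
print(job.sign_off())"
```

```text
the job is handed in; nothing more can be done
None
```

The tray was pushed to its end stop with the catch bar held fully down, the catch sprang back up behind the ear, the loose items stayed where they were, and the job is handed in at about 17 s; sign-off gave no verdict.

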